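Take the temperature of an oval plaque in the drying box

TASK

The infrared thermometer cannot read through glass, so lift the front edge of the drying box's glass hatch by its bow handle over the two bumps that hold it shut, slide the hatch fully back and let it down. Take the thermometer out of its stand, aim it at the middle of the oval plaque in the box, square to the sloping face and with the lens about 90 mm from it, and hold it still there for two seconds to take the reading. Hang the thermometer nose-down in the fork of its stand again with the hatch left open, and touch neither plaque nor move the bottle, brush or roller on the bench.

Things in the scene. Friction and masses are not known exactly. Their poses are not given: they have to be found in the camera images.
- dryer: White warm-air drying box fixed on the bench, 350 mm long (x) x 260 mm wide (y), walls 96 mm high. Origin: centre of its underside; x runs from its front (nearest the robot) to its rear, z up. Front half (x -160 to 5 mm, y -112 to 112 mm): an open well, floor 12 mm above the bench, under the glass hatch. Rear half: closed fan housing, over which the hatch slides.
- hatch_slide (a joint): Glass hatch's travel to the rear, along the dryer's +x: 0 m shut, 0.150 m fully back at its stop. Needs about 1.5 N and stays where left. Shut, two feet under its front corners stand before two 6 mm high bumps on the side walls' runners: 4 mm of play, then blocked until the front edge is lifted. From 22 mm of travel the feet are past the bumps and the edge can come down.
- hatch_lift (a joint): Lift of the hatch's front edge: angle about a hinge line along y at the hatch's rear edge, 146 mm behind the handle and 103 mm above the bench; 0 rad lying on the runners, at most 0.12 rad. It drops by its own weight (about 2.5 N to lift at the handle). The feet clear the bumps from 0.04 rad (handle raised 6 mm); raise it about 10 mm to pass well clear.
- hatch_handle (a point): Middle of the grip bar of the hatch's steel bow handle: round bar 12 mm thick, 90 mm long along the dryer's y, its centre 133 mm above the bench with the hatch down, 25 mm above the glass, free underneath between its two legs. Hatch shut: at x = -146 mm, y = 0 in the dryer's frame. It moves and tilts with the hatch.
- oval: Wire rest on the floor of the well with the OVAL white ceramic plaque in it (the one to measure). Origin: on the well's floor (12 mm above the bench), below the plaque's middle; z up. Fixed; turned by its own yaw. It may stand in either of the two places side by side in the well.
- oval_face (a point): Middle of the oval plaque's face (100 x 80 mm, 6 mm thick, thin gilt rim), 38 mm above the well's floor, 50 mm above the bench. z points out of the face: up and, 25 degrees from the vertical, towards the rear of the dryer; x runs down the slope along the 100 mm length, y across.
- rect: Wire rest of the same make with the RECTANGULAR plaque (100 x 80 mm) beside the oval one, not to be measured. Origin: on the well's floor below the plaque's middle; its face's middle is 38 mm above that, and slopes the same way.
- thermometer: Pistol-shaped infrared thermometer, 0.2 kg, hung nose-down in its stand. Origin: the lens at the nose tip, looking along -z; +x is the pistol grip's side. Nose: round, 28 mm thick, z 0 to 55 mm, tip tapered. Rubber boot 56 x 56 mm, z 55 to 73 mm. Housing, to be grasped across y: 46 mm (y) x 50 mm (x), z 73 to 155 mm. Pistol grip 32 mm thick, out to x = 137 mm, z 83 to 150 mm.
- spot (a point): Point on the thermometer's line of sight, 90 mm in front of the lens (thermometer frame z = -90 mm): the middle of the spot that it measures.
- stand: The thermometer's dark steel stand, fixed. Origin: on the bench under the thermometer's place. Base 8 mm thick; flat fork, top face 105 mm above the bench: two prongs along x, gap 38 mm wide (y -19 to 19 mm), closed at x = -22 mm, open at +x, 6 mm high lips at x 51 to 55 mm. The nose hangs in the gap at x = y = 0, boot on the prongs, lens 50 mm above the bench, pistol grip to +x.
- bottle: Amber bottle with a black cap, 150 mm tall, 64 mm thick, standing behind and between the box and the stand; bystander. Origin: centre of its underside.
- flat_brush: Flat brush, 190 mm long, lying on the bench just beyond the thermometer's stand; bystander. Origin: centre of its underside.
- roller: Hand roller, 180 mm long, rubber roll 100 mm wide and 32 mm thick, wooden handle, lying on the bench between the robot and the thermometer's stand; bystander. Origin: on the bench under the middle of its roll.
Not all that is in view belongs to the job. Of the things that look like the stand, take the one that is farthest to the robot's right at the start.

How it is judged:
On the way, in this order (a step that is already met when the one before it is completed fails the run):
1. the hatch is slid fully back and lies down on its runners (value of joint hatch_slide above 0.138 m and value of joint hatch_lift below 0.02 rad), for 0.2 s.
2. with the hatch open, the thermometer is held still, aimed square at the middle of the oval plaque (value of joint hatch_slide above 0.138 m and x of spot in the frame of oval_face between -0.02 and 0.02 m and y of spot in the frame of oval_face between -0.02 and 0.02 m and z of thermometer in the frame of oval_face between 0.06 and 0.12 m and angle between the z axis of thermometer and the z axis of oval_face, either way round below 0.25 rad and linear speed of thermometer below 0.015 m/s and angular speed of thermometer below 0.1 rad/s), for 1.5 s.
At the end, for the whole second after the job is handed in: Hatch slid back at least 138 of 150 mm and down (under 0.02 rad); thermometer at rest in its stand, nose through the fork (lens within 9 mm of the fork's middle line, -12 to +26 mm along it), upright within 0.08 rad, boot on the prongs (lens 45 to 55 mm above the bench) (all of step 1 and x of thermometer in the frame of stand between -0.012 and 0.026 m and y of thermometer in the frame of stand between -0.009 and 0.009 m and z of thermometer in the frame of stand between 0.045 and 0.055 m and angle between thermometer's own z axis and vertical below 0.08 rad and linear speed of thermometer below 0.01 m/s); the robot touches nothing.
It fails at once if a plaque is touched (contact force between any of oval, rect and anything else above 0.5 N).
It fails at once if the bottle, the brush or the roller is moved by more than 20 mm (distance of any of bottle, flat_brush, roller from where it was at the start of the episode above 0.02 m).
It also fails if it takes over 70 s, if anything falls off the work surface, if the arm or the gripper's body presses on something with over 40 N, if the wrist force passes 120 N, or if a joint passes its speed limit or range.

ROBOT

A 6-joint arm with a two-finger parallel gripper is mounted at the origin on the work surface. World frame = base frame: x ahead of the robot, y to its left, z up, the work surface at z = 0. Lengths are in m, angles in rad, forces in N, time in s.
With the tool pointing down it reaches from about 0.375 to 0.9 m from the base axis. Payload 3.1 kg.
Tool frame: the origin (TCP) lies at the very end of the fingers, on their centre line; the grasp point (between the pads) lies 19 mm behind it; z points along the fingers, y is the line along which they close (so a half turn about z gives the same grasp; the last joint's range is limited). The gripper opens to 87 mm and grips with 3 to 60 N. Pads are 19 mm wide; open, the fingers measure 117 mm over their backs; the gripper's body (75 mm by 190 mm) begins 51 mm behind the grasp point.
Start: joints at [-1.359, 0.527, 1.433, -0, 1.181, -0.178], TCP at [0.238, -0.578, 0.223] pointing down, gripper open.
Joint ranges: [-3.08, 3.08], [-0.75, 2.2], [0.22, 2.44], [-1.43, 4.57], [0, 2.65], [-2.85, 2.85]. Speed limits (rad/s): [2.79, 2.79, 3.14, 3.14, 3.14, 3.14].

INTERFACE

Orientations are given as a rotation vector (axis times angle).
In Python, from plant import ctrl gives the robot as it stands. The module is installed in compiled form; this text tells all that it offers.
- The arm moves only by the tool arm_command, never from a script. Its arguments are lists of equal length, an entry for each row: "slide": the shift along the tool's x, y, z in mm, a list of three; "dr": the turn, a rotation vector about the tool's x, y, z in degrees, a list of three. A call has 1 to 5 rows; each row is the pose to reach, as a shift and turn from the pose commanded when the call began, along the tool's axes at that moment; what a row does not reach only later rows make up. A row lasts 1/10 s, in which the tool goes at most 50 mm and 8.59 degrees, less where a joint would pass 70% of its speed; a pose out of reach is approached as far as the arm can. A call with a gripper value outside its range is refused whole. "grip" is the closure, from 0 (fully open) to 1 (shut), set as the call begins (left out, the last holds). The fingers move at their own pace and stop on an object; "grip_force" is the grip in N (left out, the last holds). Time passes only in rows, so rows that repeat a pose let the fingers close. It gives the time, the measured TCP pose, the force, the opening and the grip force at its end, in the units of the state.
- ctrl.get_obs(): the state, without advancing time (a new reading comes with each control period).
- ctrl.get_image(name): name is "scene" or "top" or "wrist"; returns a dict with "image" (400x640x3 uint8, red, green, blue), "depth" (400x640 float32, m along the optical axis (not along the pixel's ray), 0 where there is no reading), "intrinsics" (3x3 intrinsics, pixels), "position" and "attitude" of the camera in the world. Camera axes: x right, y down, z forward; pixel columns grow to the right and rows downward; lengths in m; the calibration is good to about 2 mm. A picture is of the moment at which its call begins.
- ctrl.hand_in(): hands the job in; it is judged then, once.
Trained networks look in a picture, given as the dict that the camera call returned (one of the last four; its "shot" number tells which), for a name from the list of things; names that differ only in an ending like _2 or _b are one class to them, and where a whole thing is asked for, a point or a joint stands for the part that bears it (a point fixed in the world has none). Each returns a list of dicts, best first, with "conf" (0 to 1); they miss things now and then, are a little off and sometimes report something else, mostly with a low value. They report only what shows in the picture. A call takes as long as a camera call. They do not tell look-alikes from the thing itself.
- ctrl.look_for(picture, name): "centre" ([column, row] in pixels, amid what is visible of it).
- ctrl.trace(picture, name): "mask" (400x640 bool, what is visible of it) and "centre" ([column, row] in pixels, amid what is visible of it).
The state is a dict: "t": time; "joint_positions": joint angles; "joint_velocities": joint speeds; "joint_efforts": joint torques, N m; "tcp_pos": TCP position; "orientation": TCP orientation; "force": force on the tool from outside, world axes, zero at the start; "torque": the same for the moment, N m; "grip_width": opening from 0.0 (shut) to 1.0 (fully open); "finger_force": force on a finger pad.
Only numpy, scipy, OpenCV 4.12 (cv2) and the standard library are available. Lean on these libraries where they do the work, as an engineer would, in place of code of your own. Each camera call takes 0.05 s, during which the arm holds its last target. There are 200 camera calls.

## Working session

There is one attempt and no reset: what is moved stays moved. The work goes in short steps, Python scripts to look and compute and a tool call to move; the robot and the scene stay as the last step left them, time stands still between calls to the robot, and variables do not carry over. Pictures are saved under pics/ and viewed, at most 10 in all, crops included, and the job is handed in when it is done.

Besides the shell and the picture viewer there is one more tool, called after ">>>" as name(argument=value, ...), one argument or row to a line, values as JSON. arm_command: Moves the arm, as the interface text tells. Its arguments: {"type":"object","properties":{"slide":{"type":"array"},"dr":{"type":"array"},"grip":{"type":"number"},"grip_force":{"type":"number"}},"required":["slide","dr"]}

```bash
mkdir -p pics; cat > h.py <<'E'
import numpy as np, cv2
from plant import ctrl
from scipy.spatial.transform import Rotation as R
def att(p):
    a=np.array(p["attitude"],float)
    return a if a.shape==(3,3) else (R.from_rotvec(a).as_matrix() if a.size==3 else R.from_quat(a).as_matrix())
def w(p,uv,d=None):
    u,v=uv; K=p["intrinsics"]
    if d is None: d=p["depth"][int(round(v)),int(round(u))]
    return att(p)@(np.linalg.inv(K)@[u,v,1]*d)+p["position"]
def cloud(p,m):
    v,u=np.nonzero(m&(p["depth"]>0)); d=p["depth"][v,u]; K=p["intrinsics"]
    return (att(p)@(np.linalg.inv(K)@np.c_[u,v,np.ones(len(u))].T*d)).T+p["position"]
def save(p,n): cv2.imwrite("pics/"+n,cv2.cvtColor(p["image"],cv2.COLOR_RGB2BGR))
E
python3 - <<'E'
from h import *
np.set_printoptions(precision=4,suppress=True)
o=ctrl.get_obs();print(o)
for c in ("scene","top"):
    p=ctrl.get_image(c);save(p,c+"0.png");print(c,p["position"],p["attitude"],p["intrinsics"].tolist() if hasattr(p["intrinsics"],'tolist') else p["intrinsics"])
    for n in ("dryer","hatch_handle","oval","oval_face","rect","thermometer","stand","bottle","flat_brush","roller"):
        for r in ctrl.trace(p,n)[:3]:
            q=cloud(p,r["mask"]); print(n,round(r["conf"],2),np.round(r["centre"]),len(q),*( [np.median(q,0),np.percentile(q,2,0),np.percentile(q,98,0)] if len(q) else []))
E
```

```text
{'t': 0.0, 'joint_positions': array([-1.3595,  0.5285,  1.4339, -0.    ,  1.1814, -0.1785]), 'joint_velocities': array([-0.0014,  0.001 , -0.0013,  0.0015, -0.0005,  0.0014]), 'joint_efforts': array([ -0.0017, -44.0042, -17.6592,   0.0633,   0.0583,  -0.0002]), 'tcp_pos': array([ 0.2374, -0.5774,  0.2216]), 'orientation': array([-3.08  , -0.608 ,  0.0001]), 'force': array([ 0.4784,  1.0907, -0.3324]), 'torque': array([-0.004 ,  0.0176, -0.0391]), 'finger_force': 0.0, 'grip_width': 0.9995708999156503}
scene [ 1.4045 -0.2636  0.819 ] [-1.9249 -1.2974  0.6195] [[369.08089512428154, 0.0, 322.03379883020506], [0.0, 369.08089512428154, 197.1564922138263], [0.0, 0.0, 1.0]]
dryer 0.73 [226. 239.] 10094 [ 0.6421 -0.2302  0.0935] [ 0.4103 -0.3487  0.0117] [ 0.7465 -0.1023  0.1122]
hatch_handle 0.62 [217. 202.] 2983 [ 0.4812 -0.2258  0.1089] [ 0.4009 -0.3405  0.1029] [ 0.5599 -0.1017  0.1369]
thermometer 0.95 [370. 182.] 1126 [0.6104 0.2187 0.1738] [0.3766 0.1911 0.0003] [0.7174 0.369  0.2074]
stand 0.83 [393. 152.] 908 [0.3149 0.4723 0.0101] [0.2495 0.423  0.0016] [0.3892 0.5316 0.1079]
stand 
[... 1186 characters left out ...]
and 0.85 [176. 280.] 2093 [0.3102 0.4756 0.0134] [0.2379 0.4276 0.0012] [0.3789 0.5268 0.1101]
bottle 0.67 [328. 130.] 492 [0.7611 0.0022 0.1002] [ 0.7442 -0.0287  0.0068] [0.7923 0.0292 0.1522]
bottle 0.62 [409. 223.] 4640 [ 0.4736 -0.2168  0.1077] [ 0.3955 -0.3354  0.1012] [ 0.5523 -0.0987  0.1364]
bottle 0.25 [236. 144.] 397 [0.7446 0.3046 0.0164] [0.718  0.1777 0.0074] [0.7614 0.353  0.0238]
flat_brush 0.97 [238. 142.] 476 [0.7449 0.299  0.0161] [ 0.7077  0.1736 -0.0016] [0.7686 0.3586 0.1067]
flat_brush 0.2 [270. 205.] 1344 [0.5351 0.2014 0.0996] [0.4886 0.1578 0.0012] [0.6346 0.2701 0.1106]
roller 0.79 [255. 252.] 534 [0.4028 0.2337 0.0256] [0.3395 0.0944 0.0134] [0.4298 0.2653 0.0355]
```

View pics/scene0.png

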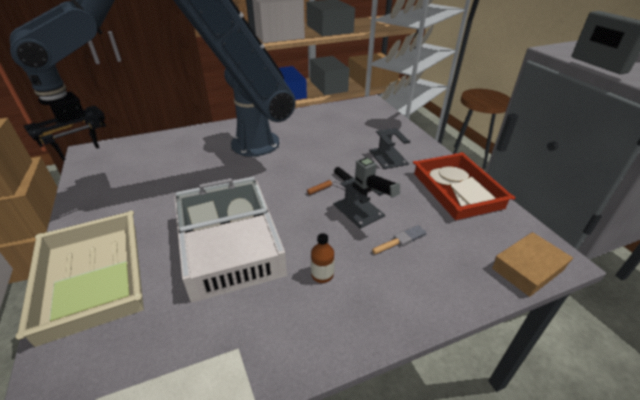

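View pics/top0.png

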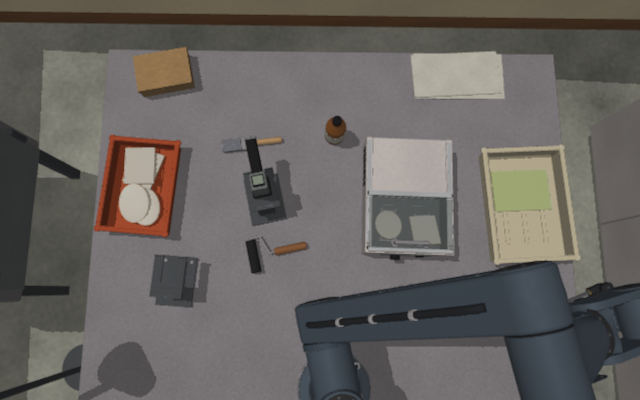

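```bash
python3 - <<'E'
from h import *
np.set_printoptions(precision=4,suppress=True)
for c in ("scene","top"):
    p=ctrl.get_image(c); print(c)
    m=ctrl.trace(p,"dryer")[0]["mask"]; q=cloud(p,m); q=q[(q[:,2]>.085)&(q[:,2]<.12)]
    mm,s,a=cv2.minAreaRect((q[:,:2]*1000).astype(np.float32)); print("dryer rect",mm,s,a)
    M=cloud(p,np.ones((400,640),bool))
    h=M[(M[:,2]>.124)&(M[:,2]<.15)&(abs(M[:,0]-.41)<.06)&(abs(M[:,1]+.22)<.09)]
    mm,s,a=cv2.minAreaRect((h[:,:2]*1000).astype(np.float32));print("handle",len(h),h.mean(0),np.percentile(h[:,2],95),mm,s,a)
    for lo,hi in((.095,.12),(.19,.225)):
        h=M[(M[:,2]>lo)&(M[:,2]<hi)&(abs(M[:,0]-.58)<.14)&(abs(M[:,1]-.22)<.1)]
        mm,s,a=cv2.minAreaRect((h[:,:2]*1000).astype(np.float32));print("th/stand",lo,len(h),h.mean(0),mm,s,a)
E
```

```text
scene
dryer rect (570.7000122070312, -222.07144165039062) (260.6556701660156, 351.6672058105469) 88.28192138671875
handle 138 [ 0.4258 -0.2181  0.1356] 0.14078021420474063 (424.2028503417969, -217.82513427734375) (99.64044189453125, 14.337112426757812) 87.3130111694336
th/stand 0.095 333 [0.5916 0.1959 0.1065] (581.1278076171875, 211.19122314453125) (125.58655548095703, 83.0352783203125) 14.885260581970215
th/stand 0.19 279 [0.6193 0.2209 0.2005] (636.594970703125, 231.05836486816406) (157.96771240234375, 47.12681198120117) 15.443201065063477
top
dryer rect (564.00048828125, -220.31834411621094) (262.56439208984375, 351.3658142089844) 88.31609344482422
handle 151 [ 0.4177 -0.2139  0.1369] 0.14164270804875556 (417.8614501953125, -215.08799743652344) (99.88177490234375, 11.865457534790039) 88.18726348876953
th/stand 0.095 765 [0.5626 0.2162 0.105 ] (574.2237548828125, 220.00051879882812) (119.7993392944336, 90.38524627685547) 11.821661949157715
th/stand 0.19 399 [0.6047 0.226  0.202 ] (630.536865234375, 232.2003173828125) (157.44583129882812, 45.82133483886719) 12.59635066986084
```

```bash
cat >> h.py <<'E'
np.set_printoptions(precision=4,suppress=True)
def Rt(x, z=(0,0,-1)):
    z=np.array(z,float);z/=np.linalg.norm(z);x=np.array(x,float);x-=z*(x@z);x/=np.linalg.norm(x)
    return np.c_[x,np.cross(z,x),z]
def go(P,Rg,o=None):
    o=o or ctrl.get_obs(); R0=R.from_rotvec(o["orientation"]).as_matrix()
    s=R0.T@(np.array(P)-o["tcp_pos"])*1000; d=np.degrees(R.from_matrix(R0.T@Rg).as_rotvec())
    print("slide",s.round(1),"|",np.linalg.norm(s).round(),"dr",d.round(2),np.linalg.norm(d).round(1))
E
python3 - <<'E'
from h import *
o=ctrl.get_obs(); print(R.from_rotvec(o["orientation"]).as_matrix())
a=np.radians(-1.7)
for s in(1,-1): go((.421,-.217,.26),Rt((-s*np.sin(a),s*np.cos(a),0)))
E
```

```text
[[ 0.925  0.38  -0.   ]
 [ 0.38  -0.925 -0.   ]
 [-0.     0.    -1.   ]]
slide [ 306.9 -264.3  -37.5] | 407.0 dr [  0.     0.   -65.97] 66.0
slide [ 306.9 -264.3  -37.5] | 407.0 dr [  0.    -0.   114.03] 114.0
```

>>> arm_command(
  slide=[
    [150, -130, -38],
    [150, -130, -38],
    [150, -130, -38],
    [150, -130, -38],
    [150, -130, -38],
  ],
  dr=[
    [0, 0, -33],
    [0, 0, -33],
    [0, 0, -33],
    [0, 0, -33],
    [0, 0, -33],
  ],
  grip=0,
)

```text
t: 1.8
tcp_pos: [0.3286, -0.3954, 0.2617]
orientation: [-2.776, -1.467, -0.003]
force: [-0.3, 0.7, 0.6]
grip_width: 1.004
finger_force: 0.0
```

```bash
python3 - <<'E'
from h import *
a=np.radians(-1.7)
go((.421,-.217,.26),Rt((-np.sin(a),np.cos(a),0)))
E
```

```text
slide [199.4 -24.2   2.2] | 201.0 dr [  0.    -0.14 -32.58] 32.6
```

>>> arm_command(
  slide=[
    [199, -24, 2],
    [199, -24, 2],
    [199, -24, 2],
    [199, -24, 2],
    [199, -24, 2],
  ],
  dr=[
    [0, 0, -32.5],
    [0, 0, -32.5],
    [0, 0, -32.5],
    [0, 0, -32.5],
    [0, 0, -32.5],
  ],
)

```text
t: 2.3
tcp_pos: [0.4217, -0.2187, 0.2585]
orientation: [-2.254, -2.186, -0.003]
force: [-1.3, -0.4, 0.1]
grip_width: 1.001
finger_force: 0.0
```

```bash
python3 - <<'E'
from h import *
a=np.radians(-1.7)
p=ctrl.get_image("wrist");save(p,"w1.png");print(p["position"])
M=cloud(p,np.ones((400,640),bool))
h=M[(M[:,2]>.124)&(M[:,2]<.15)&(abs(M[:,0]-.41)<.06)&(abs(M[:,1]+.22)<.09)]
if len(h):
    mm,s,b=cv2.minAreaRect((h[:,:2]*1000).astype(np.float32));print("handle",len(h),h.mean(0),np.percentile(h[:,2],95),mm,s,b)
for r in ctrl.trace(p,"hatch_handle")[:2]: print(r["conf"],r["centre"])
o=ctrl.get_obs();print(o["joint_positions"])
go((.421,-.217,.26),Rt((-np.sin(a),np.cos(a),0)))
E
```

```text
[ 0.4242 -0.1463  0.4211]
handle 1044 [ 0.4206 -0.2138  0.1378] 0.13986152567385732 (420.25091552734375, -216.6175994873047) (100.02749633789062, 11.42379379272461) 88.41059875488281
0.96 [363.2, 151.6]
[-0.7224  0.2791  1.7489 -0.0008  1.1126 -0.6858]
slide [ 6.3 -0.1 -1.3] | 6.0 dr [ 0.02  0.07 -0.37] 0.4
```

View pics/w1.png

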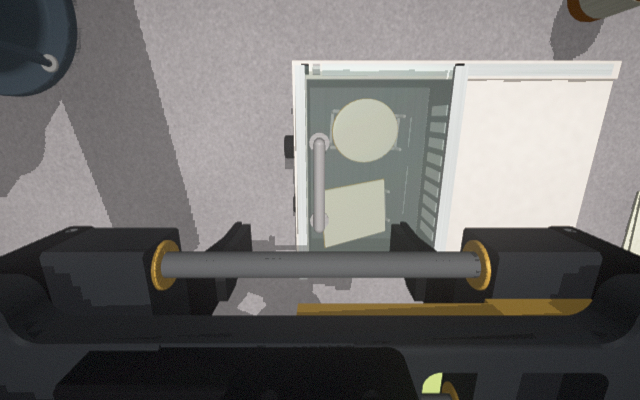

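>>> arm_command(
  slide=[
    [6, 0, 50],
    [6, 0, 100],
    [6, 0, 130],
    [6, 0, 143],
    [6, 0, 143],
  ],
  dr=[
    [0, 0, 0],
    [0, 0, 0],
    [0, 0, 0],
    [0, 0, 0],
    [0, 0, 0],
  ],
  grip=0.5,
)

```text
t: 2.9
tcp_pos: [0.419, -0.2189, 0.1135]
orientation: [-2.264, -2.172, 0.001]
force: [0.4, -0.6, -0.5]
grip_width: 0.635
finger_force: 0.0
```

>>> arm_command(
  slide=[
    [0, 0, 0],
    [0, 0, 0],
    [0, 0, 0],
    [0, 0, 0],
    [0, 0, 0],
  ],
  dr=[
    [0, 0, 0],
    [0, 0, 0],
    [0, 0, 0],
    [0, 0, 0],
    [0, 0, 0],
  ],
  grip=1,
  grip_force=15,
)

```text
t: 3.4
tcp_pos: [0.4208, -0.2177, 0.1161]
orientation: [2.262, 2.178, 0.0]
force: [0.9, -0.1, 0.4]
grip_width: 0.167
finger_force: 0.0
```

>>> arm_command(
  slide=[
    [0, 0, 0],
    [0, 0, 0],
    [0, 0, -4],
    [0, 0, -8],
    [0, 0, -11],
  ],
  dr=[
    [0, 0, 0],
    [0, 0, 0],
    [0, 0, 0],
    [0, 0, 0],
    [0, 0, 0],
  ],
)

```text
t: 3.9
tcp_pos: [0.4224, -0.2178, 0.1268]
orientation: [2.262, 2.175, 0.004]
force: [8.0, 1.6, -5.4]
grip_width: 0.132
finger_force: 15.0
```

>>> arm_command(
  slide=[
    [0, 0, 0],
    [0, 8, 0],
    [0, 20, 0],
    [0, 35, 0],
    [0, 45, 0],
  ],
  dr=[
    [0, 0, 0],
    [0, 0, 0],
    [0, 0, 0],
    [0, 0, 0],
    [0, 0, 0],
  ],
)

```text
t: 4.4
tcp_pos: [0.4662, -0.2189, 0.1263]
orientation: [-2.262, -2.178, 0.0]
force: [-2.7, -1.1, -3.0]
grip_width: 0.128
finger_force: 15.0
```

>>> arm_command(
  slide=[
    [0, 22, 0],
    [0, 45, 3],
    [0, 65, 6],
    [0, 82, 9],
    [0, 93, 11],
  ],
  dr=[
    [0, 0, 0],
    [0, 0, 0],
    [0, 0, 0],
    [0, 0, 0],
    [0, 0, 0],
  ],
)

```text
t: 4.9
tcp_pos: [0.5599, -0.222, 0.1156]
orientation: [-2.262, -2.179, -0.001]
force: [-2.4, 1.7, 9.0]
grip_width: 0.133
finger_force: 15.0
```

>>> arm_command(
  slide=[
    [0, 5, 0],
    [0, 10, 0],
    [0, 13, 0],
    [0, 13, 0],
    [0, 13, 0],
  ],
  dr=[
    [0, 0, 0],
    [0, 0, 0],
    [0, 0, 0],
    [0, 0, 0],
    [0, 0, 0],
  ],
)

```text
t: 5.4
tcp_pos: [0.5699, -0.2224, 0.1158]
orientation: [-2.261, -2.177, 0.002]
force: [-3.3, 3.0, 5.1]
grip_width: 0.129
finger_force: 15.0
```

>>> arm_command(
  slide=[
    [0, 0, 0],
    [0, 0, 0],
    [0, 0, 0],
    [0, 0, -5],
    [0, 0, -30],
  ],
  dr=[
    [0, 0, 0],
    [0, 0, 0],
    [0, 0, 0],
    [0, 0, 0],
    [0, 0, 0],
  ],
  grip=0,
)

```text
t: 5.9
tcp_pos: [0.5697, -0.2224, 0.1434]
orientation: [-2.259, -2.175, 0.002]
force: [0.1, 0.6, 1.0]
grip_width: 0.499
finger_force: 0.0
```

>>> arm_command(
  slide=[
    [0, 0, -50],
    [0, 0, -100],
    [0, 0, -150],
    [0, 0, -170],
    [0, 0, -170],
  ],
  dr=[
    [0, 0, 0],
    [0, 0, 0],
    [0, 0, 0],
    [0, 0, 0],
    [0, 0, 0],
  ],
)

```text
t: 6.4
tcp_pos: [0.5736, -0.2245, 0.3207]
orientation: [2.256, 2.172, 0.004]
force: [-0.7, -0.4, 0.2]
grip_width: 0.944
finger_force: 0.0
```

```bash
python3 - <<'E'
from h import *
for c in("wrist","top","scene"):
    p=ctrl.get_image(c);save(p,c+"2.png");print(c)
    M=cloud(p,np.ones((400,640),bool))
    h=M[(M[:,2]>.124)&(M[:,2]<.15)&(abs(M[:,0]-.56)<.06)&(abs(M[:,1]+.22)<.09)]
    if len(h)>20:
        mm,s,b=cv2.minAreaRect((h[:,:2]*1000).astype(np.float32));print("handle",len(h),h.mean(0),np.percentile(h[:,2],95),mm,s,b)
    for n in("oval","rect"):
      for r in ctrl.trace(p,n)[:2]:
        q=cloud(p,cv2.erode(r["mask"].astype(np.uint8),np.ones((3,3)))>0);q=q[(q[:,2]>.025)&(q[:,2]<.085)]
        if len(q)<30: print(n,r["conf"],r["centre"],"few");continue
        A=np.c_[q[:,:2],np.ones(len(q))];k=np.ones(len(q),bool)
        for i in range(8):
            c_=np.linalg.lstsq(A[k],q[k,2],rcond=None)[0];k=abs(A@c_-q[:,2])<.004
        nn=np.array([-c_[0],-c_[1],1]);nn/=np.linalg.norm(nn)
        mm,s,b=cv2.minAreaRect((q[k][:,:2]*1000).astype(np.float32))
        print(n,round(r["conf"],2),r["centre"],k.sum(),len(q),"mean",q[k].mean(0),"rect",mm,s,b,"n",nn,np.degrees(np.arccos(nn[2])),np.degrees(np.arctan2(nn[1],nn[0])))
E
```

```text
wrist
handle 725 [ 0.5704 -0.22    0.1379] 0.13987121899609511 (570.4656372070312, -221.63385009765625) (99.8585205078125, 11.911628723144531) 88.24564361572266
oval 0.81 [257.3, 125.3] 2759 2781 mean [ 0.483  -0.1638  0.0505] rect (485.7042236328125, -165.21051025390625) (77.73068237304688, 93.06021118164062) 84.0259017944336 n [ 0.4202 -0.0377  0.9067] 24.95232125786982 -5.1283772754646755
rect 0.73 [256.0, 196.5] 2813 2818 mean [ 0.4682 -0.2731  0.0508] rect (470.6390686035156, -274.6341552734375) (91.86744689941406, 76.94330596923828) 2.5184288024902344 n [0.4212 0.0199 0.9068] 24.93927114607574 2.698751275759438
rect 0.43 [257.3, 127.6] 2732 2746 mean [ 0.4833 -0.1644  0.0504] rect (485.8822021484375, -164.62266540527344) (78.92011260986328, 92.86590576171875) 84.07889556884766 n [ 0.4207 -0.0396  0.9063] 24.99749355089236 -5.380337321506455
top
handle 34 [ 0.5682 -0.1798  0.1363] 0.14248510693885796 (568.8460083007812, -180.59564208984375) (10.965049743652344, 23.944637298583984) 0.2551879286766052
oval 0.74 [385.5, 176.5] 42 226 mean [ 0.5834 -0.0898  0.0624] rect (567.2341918
[... 564 characters left out ...]
92  0.9206] 22.987770307656508 -94.65714686937913
scene
handle 168 [ 0.5756 -0.223   0.1359] 0.14031485277057829 (574.6962890625, -222.78822326660156) (100.90314483642578, 13.469111442565918) 88.36434173583984
oval 0.51 [238.5, 202.3] 113 122 mean [ 0.4604 -0.1616  0.0625] rect (459.8081970214844, -160.88307189941406) (62.42528533935547, 26.53765869140625) 81.69161987304688 n [ 0.3908 -0.0262  0.9201] 23.05763894068517 -3.8308593065468592
rect 0.71 [200.8, 212.5] 264 280 mean [ 0.448  -0.2804  0.0613] rect (447.3854064941406, -277.8099060058594) (41.30049514770508, 75.72055053710938) 5.497379302978516 n [0.3937 0.0073 0.9192] 23.189143720506998 1.0693223758111086
rect 0.66 [228.5, 238.9] few
```

View pics/wrist2.png

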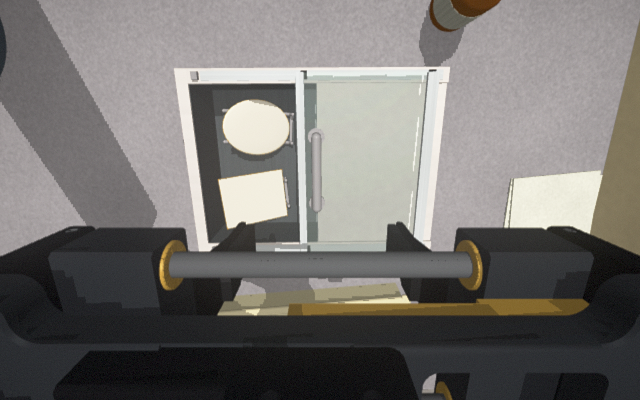

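```bash
python3 - <<'E'
from h import *
a=np.radians(14)
o=ctrl.get_obs();print(o["tcp_pos"])
go((.576,.0,.33),Rt((np.cos(np.radians(51)),np.sin(np.radians(51)),0)))
go((.579,.218,.33),Rt((np.cos(a),np.sin(a),0)))
E
```

```text
[ 0.5711 -0.223   0.3142]
slide [223.1  -3.6 -15.5] | 224.0 dr [-0.14 -0.03 36.83] 36.8
slide [441.   -8.8 -15.2] | 441.0 dr [-0.15  0.02 73.83] 73.8
```

>>> arm_command(
  slide=[
    [223, -3, -15],
    [223, -3, -15],
    [223, -3, -15],
    [223, -3, -15],
    [223, -3, -15],
  ],
  dr=[
    [0, 0, 37],
    [0, 0, 37],
    [0, 0, 37],
    [0, 0, 37],
    [0, 0, 37],
  ],
)

```text
t: 7.35
tcp_pos: [0.5764, 0.0027, 0.3304]
orientation: [-2.838, -1.344, 0.0]
force: [0.1, -0.0, -0.8]
grip_width: 1.003
finger_force: 0.0
```

>>> arm_command(
  slide=[
    [171, -135, 0],
    [171, -135, 0],
    [171, -135, 0],
    [171, -135, 0],
    [171, -135, 0],
  ],
  dr=[
    [0, 0, 37],
    [0, 0, 37],
    [0, 0, 37],
    [0, 0, 37],
    [0, 0, 37],
  ],
)

```text
t: 7.85
tcp_pos: [0.5796, 0.2207, 0.33]
orientation: [-3.118, -0.375, 0.001]
force: [0.2, -0.8, -0.0]
grip_width: 1.0
finger_force: 0.0
```

```bash
python3 - <<'E'
from h import *
p=ctrl.get_image("wrist");p=ctrl.get_image("wrist");save(p,"wrist3.png");o=ctrl.get_obs();print(o["tcp_pos"],o["joint_positions"],p["position"])
M=cloud(p,np.ones((400,640),bool))
for lo,hi in((.095,.108),(.19,.225)):
    h=M[(M[:,2]>lo)&(M[:,2]<hi)&(abs(M[:,0]-.6)<.16)&(abs(M[:,1]-.22)<.11)]
    if len(h)>20:
        mm,s,b=cv2.minAreaRect((h[:,:2]*1000).astype(np.float32));print("th/stand",lo,len(h),h.mean(0),np.percentile(h[:,2],[50,95]),mm,s,b)
for n in("thermometer","stand"):
    for r in ctrl.trace(p,n)[:2]:
        q=cloud(p,r["mask"]);print(n,r["conf"],r["centre"],np.percentile(q,[2,50,98],0).tolist())
E
```

```text
[0.5795 0.2219 0.3298] [0.185  0.424  1.3062 0.0017 1.4119 1.5094] [0.6509 0.2411 0.4925]
th/stand 0.095 2168 [0.578  0.2199 0.1052] [0.1052 0.1065] (577.617431640625, 217.27511596679688) (119.14340209960938, 89.6845703125) 12.331753730773926
th/stand 0.19 2900 [0.6208 0.2271 0.2017] [0.2045 0.2077] (634.3886108398438, 229.08026123046875) (156.7156524658203, 45.90074157714844) 11.347735404968262
thermometer 0.78 [327.9, 142.0] [[0.5616111880291056, 0.1983796018644433, 0.12178655025498195], [0.6270402695220771, 0.2312430434166237, 0.1911192838567604], [0.7097464097258291, 0.256771215732305, 0.20779067554670125]]
stand 0.88 [302.8, 159.6] [[0.5166325252233851, 0.16869370283072516, 0.007641228600409976], [0.5944994020349527, 0.23497727793384135, 0.10515402279962996], [0.6441222630475134, 0.27086873552712504, 0.11169930026781025]]
stand 0.31 [599.7, 195.0] [[0.580790802419059, -0.24758857660363123, 0.10536340622384628], [0.6397840449776688, -0.16021939941008126, 0.10826986703747749], [0.7079924529173756, -0.1013068518949539, 0.10997054402584593]]
```

View pics/wrist3.png

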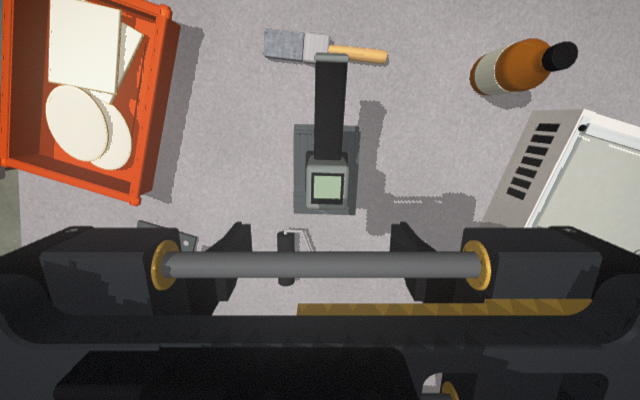

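```bash
python3 - <<'E'
from h import *
a=np.radians(12)
o=ctrl.get_obs();print(o["tcp_pos"])
go((.577,.217,.148),Rt((np.cos(a),np.sin(a),0)))
E
```

```text
[0.5799 0.218  0.3299]
slide [ -2.8   0.1 181.9] | 182.0 dr [0.04 0.07 1.99] 2.0
```

>>> arm_command(
  slide=[
    [-3, 0, 50],
    [-3, 0, 100],
    [-3, 0, 140],
    [-3, 0, 165],
    [-3, 0, 182],
  ],
  dr=[
    [0, 0, 2],
    [0, 0, 2],
    [0, 0, 2],
    [0, 0, 2],
    [0, 0, 2],
  ],
)

```text
t: 8.55
tcp_pos: [0.5761, 0.2145, 0.1458]
orientation: [3.124, 0.321, -0.007]
force: [0.0, -0.5, 0.9]
grip_width: 0.997
finger_force: 0.0
```

>>> arm_command(
  slide=[
    [0, 0, 0],
    [0, 0, 0],
    [0, 0, 0],
    [0, 0, 0],
    [0, 0, 0],
  ],
  dr=[
    [0, 0, 0],
    [0, 0, 0],
    [0, 0, 0],
    [0, 0, 0],
    [0, 0, 0],
  ],
  grip=1,
  grip_force=30,
)

```text
t: 9.05
tcp_pos: [0.5779, 0.2169, 0.1497]
orientation: [-3.125, -0.324, -0.003]
force: [-0.6, -0.2, 0.0]
grip_width: 0.632
finger_force: 0.0
```

>>> arm_command(
  slide=[
    [0, 0, 0],
    [0, 0, 0],
    [0, 0, 0],
    [0, 0, 0],
    [0, 0, 0],
  ],
  dr=[
    [0, 0, 0],
    [0, 0, 0],
    [0, 0, 0],
    [0, 0, 0],
    [0, 0, 0],
  ],
)

```text
t: 9.55
tcp_pos: [0.5776, 0.2172, 0.1493]
orientation: [-3.124, -0.324, -0.002]
force: [-1.5, 0.7, 6.3]
grip_width: 0.53
finger_force: 30.0
```

```bash
python3 - <<'E'
from h import *
p=ctrl.get_image("wrist")
O=[]
for i in range(8):
    ctrl.get_image("wrist") if i%2==0 else 0
    o=ctrl.get_obs();O.append(np.r_[o["tcp_pos"],o["orientation"]]);
print(np.array(O)); print(o["finger_force"],o["force"],o["joint_positions"])
M=cloud(p,np.ones((400,640),bool))
for lo,hi in((.095,.108),(.19,.225)):
    h=M[(M[:,2]>lo)&(M[:,2]<hi)&(abs(M[:,0]-.6)<.16)&(abs(M[:,1]-.22)<.11)]
    if len(h)>20:
        mm,s,b=cv2.minAreaRect((h[:,:2]*1000).astype(np.float32));print("th/stand",lo,len(h),mm,s,b)
E
```

```text
[[ 0.5776  0.2172  0.1493 -3.1244 -0.324  -0.0016]
 [ 0.5776  0.2172  0.1493 -3.1244 -0.324  -0.0016]
 [ 0.5776  0.2172  0.1493 -3.1244 -0.3239 -0.0016]
 [ 0.5776  0.2172  0.1493 -3.1244 -0.3239 -0.0016]
 [ 0.5775  0.2172  0.1493 -3.1244 -0.324  -0.0015]
 [ 0.5775  0.2172  0.1493 -3.1244 -0.324  -0.0015]
 [ 0.5776  0.2172  0.1493 -3.1244 -0.3239 -0.0016]
 [ 0.5776  0.2172  0.1493 -3.1244 -0.3239 -0.0016]]
29.97476912336424 [-1.8457  1.147   5.8632] [0.1786 0.6039 1.5221 0.0004 1.0146 1.5426]
th/stand 0.095 3602 (599.529541015625, 222.5102996826172) (74.09217834472656, 90.3954849243164) 12.087626457214355
th/stand 0.19 11202 (626.7960205078125, 218.85745239257812) (178.60325622558594, 133.673828125) 88.6158218383789
```

>>> arm_command(
  slide=[
    [0, 0, -5],
    [0, 0, -25],
    [0, 0, -60],
    [0, 0, -100],
    [0, 0, -140],
  ],
  dr=[
    [0, 0, 0],
    [0, 0, 0],
    [0, 0, 0],
    [0, 0, 0],
    [0, 0, 0],
  ],
  grip_force=45,
)

```text
t: 10.3
tcp_pos: [0.5763, 0.2165, 0.2885]
orientation: [3.124, 0.324, -0.005]
force: [1.3, 0.0, -2.0]
grip_width: 0.526
finger_force: 45.0
```

>>> arm_command(
  slide=[
    [0, 0, -20],
    [0, 0, -40],
    [0, 0, -40],
    [0, 0, -40],
    [0, 0, -40],
  ],
  dr=[
    [0, 0, 0],
    [0, 0, 0],
    [0, 0, 0],
    [0, 0, 0],
    [0, 0, 0],
  ],
)

```text
t: 10.8
tcp_pos: [0.5761, 0.2165, 0.3263]
orientation: [3.124, 0.324, -0.007]
force: [0.5, 0.4, -2.7]
grip_width: 0.524
finger_force: 45.0
```

```bash
python3 - <<'E'
from h import *
o=ctrl.get_obs();print(o["tcp_pos"],o["orientation"],o["force"],o["grip_width"])
R0=R.from_rotvec(o["orientation"]).as_matrix()
for c in("scene","top"):
    p=ctrl.get_image(c);save(p,c+"4.png")
    # points of nose/boot/housing in tool frame
    M=cloud(p,np.ones((400,640),bool)); T=(M-o["tcp_pos"])@R0
    for lo,hi in((.05,.095),(.03,.043),(-.05,0.0)):
        h=T[(T[:,2]>lo)&(T[:,2]<hi)&(abs(T[:,0])<.16)&(abs(T[:,1])<.06)]
        if len(h): print(c,lo,len(h),np.percentile(h,[3,50,97],0).round(3).tolist())
    # stand without thermometer
    h=M[(M[:,2]>.095)&(M[:,2]<.115)&(abs(M[:,0]-.58)<.12)&(abs(M[:,1]-.22)<.09)]
    mm,s,b=cv2.minAreaRect((h[:,:2]*1000).astype(np.float32));print("stand",mm,s,b)
E
```

```text
[0.5761 0.2165 0.3263] [ 3.1244  0.3237 -0.0069] [ 0.537   0.4398 -2.6583] 0.5241505913795824
scene 0.05 105 [[0.001, -0.006, 0.057], [0.016, 0.009, 0.075], [0.02, 0.015, 0.094]]
scene 0.03 91 [[-0.018, -0.014, 0.031], [0.031, 0.027, 0.036], [0.035, 0.03, 0.042]]
scene -0.05 869 [[-0.002, -0.014, -0.048], [0.064, 0.015, -0.027], [0.143, 0.035, -0.003]]
stand (579.47900390625, 217.89012145996094) (122.14485168457031, 92.98736572265625) 12.185147285461426
top 0.03 1 [[-0.007, -0.029, 0.031], [-0.007, -0.029, 0.031], [-0.007, -0.029, 0.031]]
top -0.05 74 [[-0.023, -0.029, -0.049], [-0.022, -0.001, -0.021], [-0.001, 0.021, -0.004]]
stand (574.2289428710938, 212.31765747070312) (131.31019592285156, 30.115144729614258) 57.07817459106445
```

```bash
cat >> h.py <<'E'
n=np.array([.42,-.038,.907]);n/=np.linalg.norm(n);F=np.array([.484,-.1645,.050])
RG=Rt((np.cos(np.radians(-5)),np.sin(np.radians(-5)),0),-n)
TG=F+.19*n
E
python3 - <<'E'
from h import *
W=TG.copy();W[2]=.31;print(TG,W); go(W,RG)
E
```

```text
[ 0.5638 -0.1717  0.2223] [ 0.5638 -0.1717  0.31  ]
slide [-91.9 377.5  16.9] | 389.0 dr [  3.77 -24.52  16.54] 29.8
```

>>> arm_command(
  slide=[
    [-5, 25, 1],
    [-16, 65, 3],
    [-28, 110, 5],
    [-39, 155, 7],
    [-50, 200, 9],
  ],
  dr=[
    [0.4, -2.5, 1.7],
    [0.8, -5, 3.4],
    [1.2, -7.5, 5.1],
    [1.6, -10, 6.8],
    [2, -13, 8.5],
  ],
)

```text
t: 11.4
tcp_pos: [0.5689, 0.0093, 0.3187]
orientation: [-3.108, -0.088, 0.362]
force: [0.9, -0.0, -2.4]
grip_width: 0.523
finger_force: 45.0
```

```bash
python3 - <<'E'
from h import *
W=TG.copy();W[2]=.31;go(W,RG)
E
```

```text
slide [-13.3 180.6   8.7] | 181.0 dr [  1.76 -11.58   8.02] 14.2
```

>>> arm_command(
  slide=[
    [-3, 40, 2],
    [-6, 85, 4],
    [-9, 130, 6],
    [-12, 165, 8],
    [-13, 180, 9],
  ],
  dr=[
    [0.4, -2.5, 1.7],
    [0.8, -5, 3.4],
    [1.2, -7.5, 5.1],
    [1.6, -10, 6.8],
    [1.8, -11.5, 8],
  ],
)

```text
t: 11.9
tcp_pos: [0.5645, -0.1733, 0.3086]
orientation: [-3.045, 0.139, 0.671]
force: [-0.3, 0.0, -2.7]
grip_width: 0.525
finger_force: 45.0
```

>>> arm_command(
  slide=[
    [0, 0, 0],
    [0, 0, 0],
    [0, 0, 0],
    [0, 0, 0],
    [0, 0, 0],
  ],
  dr=[
    [0, 0, 0],
    [0, 0, 0],
    [0, 0, 0],
    [0, 0, 0],
    [0, 0, 0],
  ],
)

```text
t: 12.4
tcp_pos: [0.5648, -0.1681, 0.3112]
orientation: [-3.047, 0.128, 0.666]
force: [-0.0, -0.0, -2.9]
grip_width: 0.524
finger_force: 45.0
```

```bash
python3 - <<'E'
from h import *
o=ctrl.get_obs();print(o["tcp_pos"],o["grip_width"],o["joint_positions"]);go(TG,RG)
p=ctrl.get_image("scene");save(p,"scene5.png")
R0=R.from_rotvec(o["orientation"]).as_matrix()
M=cloud(p,np.ones((400,640),bool)); T=(M-[.005,-.003,0]-o["tcp_pos"])@R0
for lo,hi in((.05,.075),(.075,.095),(.03,.043)):
    h=T[(T[:,2]>lo)&(T[:,2]<hi)&(abs(T[:,0])<.05)&(abs(T[:,1])<.05)]
    if len(h): print(lo,len(h),np.percentile(h,[3,50,97],0).round(3).tolist())
E
```

```text
[ 0.5648 -0.1681  0.3112] 0.5242684367324704 [-0.4099  0.6052  1.109  -0.1366  1.8357  1.2364]
slide [36.4  3.8 81.1] | 89.0 dr [ 0.03 -0.29  0.17] 0.3
0.03 24 [[0.011, -0.029, 0.03], [0.028, 0.017, 0.036], [0.03, 0.025, 0.041]]
```

View pics/scene5.png

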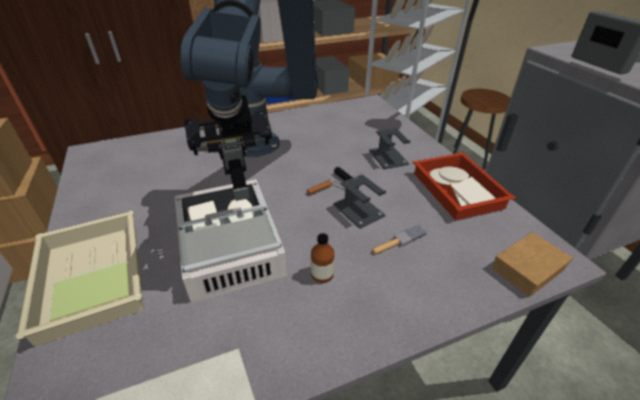

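>>> arm_command(
  slide=[
    [12, 1, 25],
    [22, 2, 50],
    [30, 3, 68],
    [35, 4, 79],
    [36, 4, 81],
  ],
  dr=[
    [0, 0, 0],
    [0, 0, 0],
    [0, 0, 0],
    [0, 0, 0],
    [0, 0, 0],
  ],
)

```text
t: 12.95
tcp_pos: [0.5625, -0.1728, 0.2206]
orientation: [-3.044, 0.13, 0.671]
force: [-0.3, -0.1, -2.4]
grip_width: 0.522
finger_force: 45.0
```

>>> arm_command(
  slide=[
    [0, 0, 0],
    [0, 0, 0],
    [0, 0, 0],
    [0, 0, 0],
    [0, 0, 0],
  ],
  dr=[
    [0, 0, 0],
    [0, 0, 0],
    [0, 0, 0],
    [0, 0, 0],
    [0, 0, 0],
  ],
)

```text
t: 13.45
tcp_pos: [0.5634, -0.1733, 0.2224]
orientation: [-3.047, 0.131, 0.666]
force: [-0.4, -0.2, -3.3]
grip_width: 0.531
finger_force: 45.0
```

```bash
python3 - <<'E'
from h import *
p=ctrl.get_image("wrist");save(p,"wrist6.png")
o=ctrl.get_obs();print(o["tcp_pos"],o["joint_velocities"]);go(TG,RG)
for r in ctrl.trace(p,"oval")[:2]:
    q=cloud(p,r["mask"]); print(r["conf"],r["centre"],np.percentile(q,[3,50,97],0).tolist() if len(q) else 0)
p=ctrl.get_image("scene")
R0=R.from_rotvec(o["orientation"]).as_matrix()
M=cloud(p,np.ones((400,640),bool)); T=(M-[.005,-.003,0]-o["tcp_pos"])@R0
for lo,hi in((.05,.075),(.075,.1),(.03,.043)):
    h=T[(T[:,2]>lo)&(T[:,2]<hi)&(abs(T[:,0])<.04)&(abs(T[:,1])<.04)]
    if len(h): print(lo,len(h),np.percentile(h,[3,50,97],0).round(3).tolist())
E
```

```text
[ 0.5633 -0.1733  0.2223] [-0.0024  0.005   0.0015 -0.0009  0.0004  0.0002]
slide [ 0.3 -1.6 -0.1] | 2.0 dr [-0.02 -0.27  0.05] 0.3
0.05 3 [[0.039, 0.018, 0.072], [0.04, 0.023, 0.072], [0.04, 0.033, 0.073]]
0.075 1 [[0.038, 0.02, 0.076], [0.038, 0.02, 0.076], [0.038, 0.02, 0.076]]
0.03 19 [[0.008, -0.03, 0.03], [0.028, 0.015, 0.036], [0.029, 0.025, 0.042]]
```

View pics/wrist6.png

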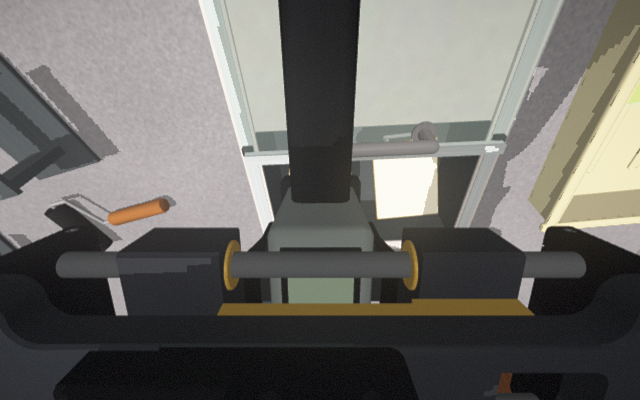

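>>> arm_command(
  slide=[
    [0, 0, 0],
    [0, 0, 0],
    [0, 0, 0],
    [0, 0, 0],
    [0, 0, 0],
  ],
  dr=[
    [0, 0, 0],
    [0, 0, 0],
    [0, 0, 0],
    [0, 0, 0],
    [0, 0, 0],
  ],
)

```text
t: 14.1
tcp_pos: [0.5632, -0.1732, 0.2219]
orientation: [-3.046, 0.131, 0.667]
force: [-0.1, 0.9, -2.3]
grip_width: 0.524
finger_force: 45.0
```

>>> arm_command(
  slide=[
    [0, 0, 0],
    [0, 0, 0],
    [0, 0, 0],
    [0, 0, 0],
    [0, 0, 0],
  ],
  dr=[
    [0, 0, 0],
    [0, 0, 0],
    [0, 0, 0],
    [0, 0, 0],
    [0, 0, 0],
  ],
)

```text
t: 14.6
tcp_pos: [0.5632, -0.1732, 0.2219]
orientation: [-3.046, 0.131, 0.667]
force: [-0.4, 0.4, -2.1]
grip_width: 0.529
finger_force: 45.0
```

>>> arm_command(
  slide=[
    [0, 0, 0],
    [0, 0, 0],
    [0, 0, 0],
    [0, 0, 0],
    [0, 0, 0],
  ],
  dr=[
    [0, 0, 0],
    [0, 0, 0],
    [0, 0, 0],
    [0, 0, 0],
    [0, 0, 0],
  ],
)

```text
t: 15.1
tcp_pos: [0.5632, -0.1732, 0.2219]
orientation: [-3.046, 0.131, 0.667]
force: [0.2, -0.5, -2.2]
grip_width: 0.53
finger_force: 45.0
```

>>> arm_command(
  slide=[
    [0, 0, 0],
    [0, 0, 0],
    [0, 0, 0],
    [0, 0, 0],
    [0, 0, 0],
  ],
  dr=[
    [0, 0, 0],
    [0, 0, 0],
    [0, 0, 0],
    [0, 0, 0],
    [0, 0, 0],
  ],
)

```text
t: 15.6
tcp_pos: [0.5632, -0.1732, 0.2219]
orientation: [-3.046, 0.131, 0.667]
force: [-0.0, -0.8, -1.8]
grip_width: 0.528
finger_force: 45.0
```

>>> arm_command(
  slide=[
    [0, 0, 0],
    [0, 0, 0],
    [0, 0, 0],
    [0, 0, 0],
    [0, 0, 0],
  ],
  dr=[
    [0, 0, 0],
    [0, 0, 0],
    [0, 0, 0],
    [0, 0, 0],
    [0, 0, 0],
  ],
)

```text
t: 16.1
tcp_pos: [0.5632, -0.1732, 0.2219]
orientation: [-3.046, 0.131, 0.667]
force: [0.0, -0.0, -2.1]
grip_width: 0.526
finger_force: 45.0
```

>>> arm_command(
  slide=[
    [-12, 0, -26],
    [-22, 0, -48],
    [-30, 0, -65],
    [-36, 0, -79],
    [-38, 0, -82],
  ],
  dr=[
    [0, 0, 0],
    [0, 0, 0],
    [0, 0, 0],
    [0, 0, 0],
    [0, 0, 0],
  ],
)

```text
t: 16.6
tcp_pos: [0.5637, -0.1738, 0.3143]
orientation: [-3.049, 0.132, 0.661]
force: [0.4, 0.2, -1.7]
grip_width: 0.531
finger_force: 45.0
```

```bash
python3 - <<'E'
from h import *
a=np.radians(11.84)
o=ctrl.get_obs();print(o["t"],o["tcp_pos"],o["grip_width"]);go((.5776,.2172,.32),Rt((np.cos(a),np.sin(a),0)))
E
```

```text
16.6 [ 0.5637 -0.1738  0.3143] 0.5307908981706834
slide [ -20.4 -390.7    3.4] | 391.0 dr [ -3.63  24.29 -16.53] 29.6
```

>>> arm_command(
  slide=[
    [-2, -30, 1],
    [-4, -75, 1],
    [-7, -120, 2],
    [-9, -165, 2],
    [-11, -210, 2],
  ],
  dr=[
    [-0.4, 2.5, -1.7],
    [-0.8, 5, -3.4],
    [-1.2, 7.5, -5.1],
    [-1.6, 10, -6.8],
    [-1.9, 13, -8.5],
  ],
)

```text
t: 17.1
tcp_pos: [0.5697, 0.0384, 0.3146]
orientation: [-3.113, -0.104, 0.317]
force: [0.7, -0.6, -2.9]
grip_width: 0.526
finger_force: 45.0
```

```bash
python3 - <<'E'
from h import *
a=np.radians(11.84)
go((.5776,.2172,.32),Rt((np.cos(a),np.sin(a),0)))
E
```

```text
slide [  18.7 -178.    -6.1] | 179.0 dr [-1.81 11.49 -7.98] 14.1
```

>>> arm_command(
  slide=[
    [4, -45, -2],
    [9, -90, -3],
    [14, -135, -5],
    [17, -165, -6],
    [19, -178, -6],
  ],
  dr=[
    [-0.4, 2.5, -1.7],
    [-0.8, 5, -3.4],
    [-1.2, 7.5, -5.1],
    [-1.6, 10, -6.8],
    [-1.8, 11.5, -8],
  ],
)

```text
t: 17.6
tcp_pos: [0.577, 0.2185, 0.3199]
orientation: [-3.124, -0.331, 0.001]
force: [-0.6, 0.6, -1.5]
grip_width: 0.526
finger_force: 45.0
```

>>> arm_command(
  slide=[
    [0, 0, 0],
    [0, 0, 0],
    [0, 0, 0],
    [0, 0, 0],
    [0, 0, 0],
  ],
  dr=[
    [0, 0, 0],
    [0, 0, 0],
    [0, 0, 0],
    [0, 0, 0],
    [0, 0, 0],
  ],
)

```text
t: 18.1
tcp_pos: [0.579, 0.2143, 0.3204]
orientation: [3.125, 0.32, -0.001]
force: [0.1, -0.1, -1.7]
grip_width: 0.526
finger_force: 45.0
```

```bash
python3 - <<'E'
from h import *
a=np.radians(11.84)
p=ctrl.get_image("scene");save(p,"scene7.png")
o=ctrl.get_obs();print(o["tcp_pos"]);go((.5776,.2172,.32),Rt((np.cos(a),np.sin(a),0)))
R0=R.from_rotvec(o["orientation"]).as_matrix()
M=cloud(p,np.ones((400,640),bool)); T=(M-o["tcp_pos"])@R0
for lo,hi in((.05,.095),(.03,.043),(-.05,0.0)):
    h=T[(T[:,2]>lo)&(T[:,2]<hi)&(abs(T[:,0])<.16)&(abs(T[:,1])<.06)]
    if len(h): print(lo,len(h),np.percentile(h,[3,50,97],0).round(3).tolist())
E
```

```text
[0.579  0.2145 0.3204]
slide [-0.8 -2.9  0.4] | 3.0 dr [ 0.02  0.03 -0.11] 0.1
0.05 106 [[0.0, -0.006, 0.056], [0.015, 0.009, 0.074], [0.021, 0.016, 0.092]]
0.03 83 [[-0.018, -0.014, 0.03], [0.031, 0.027, 0.037], [0.035, 0.03, 0.042]]
-0.05 871 [[-0.001, -0.013, -0.048], [0.064, 0.015, -0.027], [0.143, 0.036, -0.004]]
```

>>> arm_command(
  slide=[
    [-1, -3, 30],
    [-1, -3, 65],
    [-1, -3, 90],
    [-1, -3, 105],
    [-1, -3, 108],
  ],
  dr=[
    [0, 0, 0],
    [0, 0, 0],
    [0, 0, 0],
    [0, 0, 0],
    [0, 0, 0],
  ],
)

```text
t: 18.65
tcp_pos: [0.5756, 0.2176, 0.2102]
orientation: [3.124, 0.322, -0.008]
force: [-0.0, -0.3, -2.6]
grip_width: 0.527
finger_force: 45.0
```

>>> arm_command(
  slide=[
    [0, 0, 0],
    [0, 0, 0],
    [0, 0, 0],
    [0, 0, 0],
    [0, 0, 0],
  ],
  dr=[
    [0, 0, 0],
    [0, 0, 0],
    [0, 0, 0],
    [0, 0, 0],
    [0, 0, 0],
  ],
)

```text
t: 19.15
tcp_pos: [0.5773, 0.2184, 0.2133]
orientation: [3.125, 0.324, 0.002]
force: [-0.1, -0.1, -1.8]
grip_width: 0.527
finger_force: 45.0
```

```bash
python3 - <<'E'
from h import *
a=np.radians(11.84)
o=ctrl.get_obs();print(o["tcp_pos"]);go((.5776,.2172,.150),Rt((np.cos(a),np.sin(a),0)))
E
```

```text
[0.5773 0.2184 0.2133]
slide [-0.   1.2 63.3] | 63.0 dr [ 0.01 -0.07 -0.02] 0.1
```

>>> arm_command(
  slide=[
    [0, 1, 10],
    [0, 1, 22],
    [0, 1, 35],
    [0, 1, 48],
    [0, 1, 56],
  ],
  dr=[
    [0, 0, 0],
    [0, 0, 0],
    [0, 0, 0],
    [0, 0, 0],
    [0, 0, 0],
  ],
)

```text
t: 19.65
tcp_pos: [0.5761, 0.2171, 0.1543]
orientation: [3.124, 0.323, -0.005]
force: [0.4, -0.0, -1.9]
grip_width: 0.529
finger_force: 45.0
```

>>> arm_command(
  slide=[
    [0, 0, 3],
    [0, 0, 5],
    [0, 0, 6],
    [0, 0, 6],
    [0, 0, 6],
  ],
  dr=[
    [0, 0, 0],
    [0, 0, 0],
    [0, 0, 0],
    [0, 0, 0],
    [0, 0, 0],
  ],
)

```text
t: 20.15
tcp_pos: [0.5776, 0.2174, 0.1511]
orientation: [3.125, 0.323, 0.002]
force: [0.1, -0.2, -0.8]
grip_width: 0.529
finger_force: 45.0
```

>>> arm_command(
  slide=[
    [0, 0, 1],
    [0, 0, 2],
    [0, 0, 2],
    [0, 0, 2],
    [0, 0, 2],
  ],
  dr=[
    [0, 0, 0],
    [0, 0, 0],
    [0, 0, 0],
    [0, 0, 0],
    [0, 0, 0],
  ],
)

```text
t: 20.65
tcp_pos: [0.5775, 0.2173, 0.1493]
orientation: [3.125, 0.323, 0.001]
force: [-1.5, -0.7, 4.6]
grip_width: 0.527
finger_force: 45.0
```

>>> arm_command(
  slide=[
    [0, 0, 0],
    [0, 0, 0],
    [0, 0, 0],
    [0, 0, 0],
    [0, 0, 0],
  ],
  dr=[
    [0, 0, 0],
    [0, 0, 0],
    [0, 0, 0],
    [0, 0, 0],
    [0, 0, 0],
  ],
  grip=0,
)

```text
t: 21.15
tcp_pos: [0.5772, 0.2173, 0.1484]
orientation: [3.125, 0.323, -0.0]
force: [-0.1, 0.6, -0.1]
grip_width: 0.892
finger_force: 0.0
```

>>> arm_command(
  slide=[
    [0, 0, 0],
    [0, 0, -5],
    [0, 0, -20],
    [0, 0, -50],
    [0, 0, -90],
  ],
  dr=[
    [0, 0, 0],
    [0, 0, 0],
    [0, 0, 0],
    [0, 0, 0],
    [0, 0, 0],
  ],
)

```text
t: 21.65
tcp_pos: [0.5758, 0.217, 0.2379]
orientation: [3.124, 0.323, -0.008]
force: [1.6, 0.5, -0.3]
grip_width: 0.998
finger_force: 0.0
```

>>> arm_command(
  slide=[
    [0, 0, -40],
    [0, 0, -80],
    [0, 0, -90],
    [0, 0, -90],
    [0, 0, -90],
  ],
  dr=[
    [0, 0, 0],
    [0, 0, 0],
    [0, 0, 0],
    [0, 0, 0],
    [0, 0, 0],
  ],
)

```text
t: 22.15
tcp_pos: [0.5763, 0.2171, 0.3273]
orientation: [3.124, 0.323, -0.004]
force: [-0.4, -0.4, -1.0]
grip_width: 1.0
finger_force: 0.0
```

```bash
python3 - <<'E'
from h import *
p=ctrl.get_image("wrist");save(p,"wrist8.png");o=ctrl.get_obs();print(o["tcp_pos"])
M=cloud(p,np.ones((400,640),bool))
for lo,hi in((.095,.108),(.19,.225)):
    h=M[(M[:,2]>lo)&(M[:,2]<hi)&(abs(M[:,0]-.6)<.16)&(abs(M[:,1]-.22)<.11)]
    mm,s,b=cv2.minAreaRect((h[:,:2]*1000).astype(np.float32));print(lo,len(h),np.percentile(h[:,2],[50,95]),mm,s,b)
p=ctrl.get_image("scene");save(p,"scene8.png")
M=cloud(p,np.ones((400,640),bool))
h=M[(M[:,2]>.124)&(M[:,2]<.15)&(abs(M[:,0]-.56)<.06)&(abs(M[:,1]+.22)<.09)]
mm,s,b=cv2.minAreaRect((h[:,:2]*1000).astype(np.float32));print("handle",len(h),np.percentile(h[:,2],95),mm,s,b)
E
```

```text
[0.576  0.2171 0.3265]
0.095 2245 [0.1052 0.1065] (578.02880859375, 217.8939666748047) (118.43179321289062, 90.27947998046875) 11.991070747375488
0.19 3029 [0.2044 0.2076] (634.0859375, 227.7462615966797) (154.2612762451172, 46.14146423339844) 11.207337379455566
handle 170 0.14030865446485555 (574.18212890625, -222.66552734375) (101.10062408447266, 14.276189804077148) 89.0920181274414
```

View pics/scene8.png

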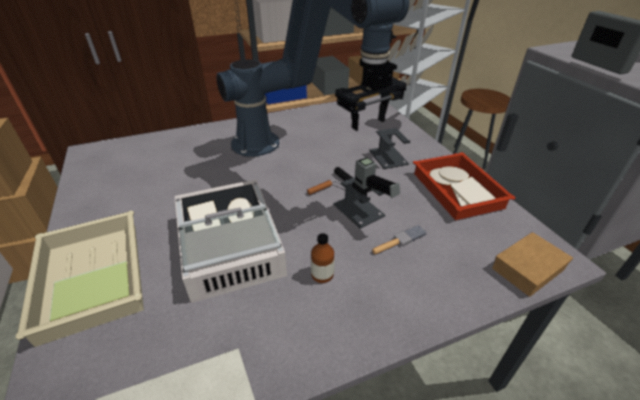

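The picture shows the thermometer back in its stand at (365,185), as high and upright as at the start. The hatch is open and down, with its handle at (240,212), and the bystanders have not moved.

```bash
python3 -c "
from plant import ctrl
print(ctrl.hand_in())"
```

```text
the job is handed in; nothing more can be done
None
```

I opened the hatch fully and let it down, held the thermometer on the oval plaque for over two seconds, and hung it back in its stand. The job is handed in, but the hand-in gave no verdict back, so I can't confirm that it passed.

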